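# Close and secure the specimen pot

## Task

Lift the steel lid up and off its hook and fit it onto the open specimen pot, pressing it down until it is fully home against the stiff rubber seal, firmly but without ramming it (no more than 60 N). Then turn the turnbutton until its nose points straight across the lid at its stop, so the lid is secured. Do not set the lid down on the counter or drop it on the way, and leave the tube rack, tape roll, bottle and cup where they are.

Things in the scene. Friction and masses are not known exactly. Their poses are not given: they have to be found in the camera images.
- lid: Loose steel lid, 0.2-0.4 kg, hanging level on the hook. Origin: centre of its plug's underside, z up. Plug 60 mm diameter, z 0-24 (lowest 6 mm taper to 53); flange 78 mm diameter, z 24-30; then a stirrup handle 8 mm thick (x), 46 mm wide (y): two 6 mm posts, z 30-56, with a 34 mm wide window between, and a solid bar over it, z 56-82: grip this, pinching along x.
- handle_top (a point): Centre of the top face of the lid's handle bar, 82 mm above the lid's origin. While hung, the hook's rod runs along lid x through the window, touching the bar's underside 26 mm below this point; fingertips no more than 17 mm below this point clear the hook's upturned end.
- flange_under (a point): Centre of the underside of the lid's flange, 24 mm above the lid's origin.
- stand: Fixed hook stand: base plate 130 x 100 x 12 mm, 14 mm post at its origin (on the counter), and a level 8 mm rod from the post 100 mm along stand -x, its top 170 mm up, its end turned up 8 mm more. The lid hangs about 58 mm from the post. It must rise 9 to 17 mm to pass the upturned end, then move out along stand -x (95 mm or more until its flange has left the rod).
- hook_tip (a point): Top of the upturned end of the hook, 100 mm from the post along stand -x, 178 mm above the counter.
- pot: Fixed steel pot on a plate 110 x 160 x 8 mm, tubes low inside. Origin: on the counter, on its axis. Outside 80 mm, bore 62 mm diameter, rim 100 mm up. A black rubber seal ring (66 mm inside, 77 outside) stands 7 mm proud of the rim; it slides down stiffly (9 N, more than the lid's weight) until level with the rim and stays. A pillar 80 mm from the axis, on pot +y, carries the turnbutton.
- mouth (a point): Centre of the pot's mouth at rim height, 100 mm above the counter, z up. The lid is fully home when its flange's underside is here.
- turnbutton (a joint): Angle of the turnbutton about its upright pivot on the pillar (rad, counterclockwise from above). At 0 its nose points along pot -x, clear of the lid; at 1.57, its stop, along pot -y, over the lid towards the pot's axis. It stays where left. It passes 2.5 mm over the flange of a lid fully home and is blocked by one that is not.
- button_fin (a point): Centre of the top of the turnbutton's grip fin, on the pivot's axis, 133 mm above the counter. Fin 30 mm long (along the nose), 8 mm thick, 20 mm tall, above a flat bar 14 mm wide, 5 mm thick. This point's -x axis points along the nose.
- button_nose (a point): Tip of the turnbutton's nose, 53 mm from the pivot.
- tube_rack: White tube rack with red-capped tubes, 50 x 90 mm, 72 mm tall, origin under its centre. Leave alone.
- tape_roll: Roll of paper tape lying flat, 64 mm diameter, 25 mm tall, origin under its centre. Leave alone.
- gel_bottle: Clear bottle with white cap, 52 mm diameter, 130 mm tall, origin under its centre. Leave alone.
- swab_cup: White cup, 66 mm diameter, 70 mm tall, origin under its centre. Leave alone.
Things that resemble listed ones, but are neither listed nor needed, are in the scene too. What is shaped like the lid but green is not meant.

How it is judged:
By the outcome, as a careful person would: the job done as asked, in the order asked, and still so for the second after the job is handed in, with the robot touching nothing.
It also fails if it takes over 62 s, if anything falls off the work surface, if the arm or the gripper's body presses on something with over 40 N, if the wrist force passes 120 N, or if a joint passes its speed limit or range.

## Robot

A 6-joint arm with a two-finger parallel gripper is mounted at the origin on the work surface. World frame = base frame: x ahead of the robot, y to its left, z up, the work surface at z = 0. Lengths are in m, angles in rad, forces in N, time in s.
With the tool pointing down it reaches from about 0.275 to 0.85 m from the base axis. Payload 19 kg.
Tool frame: the origin (TCP) lies midway between the tips of the shut fingers; the grasp point (between the pads) lies 19 mm behind it (r.grasp_offset is the distance from the TCP to the grasp point, in m); z points along the fingers, y is the direction in which the jaws open and shut (so a half turn about z gives the same grasp; the last joint's range is limited). The gripper opens to 85 mm and grips with 20 to 120 N. Pads are 22 mm wide; open, the fingers measure 114 mm over their backs; the gripper's body (76 mm by 85 mm) begins 54 mm behind the grasp point. The pads swing forward as they close: fully open they stand 13 mm farther back than shut.
Start: joints at [-1.34, 0.15, 1.437, -0, 1.554, -0.134], TCP at [0.205, -0.537, 0.192] pointing down, gripper open.
Joint ranges: [-2.8, 2.8], [-0.68, 2.1], [0.12, 2.68], [-1.39, 4.53], [0.16, 2.79], [-2.81, 2.81]. Speed limits (rad/s): [1.89, 1.89, 2.22, 3.01, 3.01, 3.01].

## Interface

Orientations are given as a unit quaternion [x, y, z, w].
In Python, from cell import status, viewer, workorder, r gives the robot as it stands.
- The arm moves only by the shell command python3 -m handwheel 'ROWS' [OPENING] [FORCE]. ROWS is JSON, a list of rows, each an object with "offset": the shift along the tool's x, y, z in m, a list of three; "rot": the turn, a rotation vector about the tool's x, y, z in degrees, a list of three. In form: [{"offset": [tx, ty, tz], "rot": [ax, ay, az]}, ...]. A call has exactly 8 rows; each row is the pose to reach, as a shift and turn from the pose commanded when the call began, along the tool's axes at that moment; what a row does not reach only later rows make up. A row lasts 1/8 s, in which the tool goes at most 62.5 mm and 10.7 degrees, less where a joint would pass 70% of its speed; a pose out of reach is approached as far as the arm can. A call with a gripper value outside its range is refused whole. OPENING is the opening, from 0 (shut) to 1 (fully open), set as the call begins (- or left out, the last holds). The fingers move at their own pace and stop on an object; FORCE is the grip in N (left out, the last holds). Time passes only in rows, so rows that repeat a pose let the fingers close, or fill a call up. It gives the time, the measured TCP pose, the force and the opening at its end, in the units of the state.
- status.get_obs(): the state, without advancing time (a new reading comes with each control period).
- viewer.get_image(name): name is "side" or "top" or "wrist"; returns a dict with "image" (384x512x3 uint8, red, green, blue), "range_z" (384x512 float32, m along the optical axis (not along the pixel's ray), 0 where there is no reading), "fov_y" (degrees; the focal length in pixels is half the picture's height over the tangent of half this angle, whatever the lens; pixels are square), "cx", "cy" (the principal point, pixels), "extrinsics" (4x4, takes a point from world to camera coordinates). Camera axes: x right, y up, looking along -z (the intrinsics and any distortion apply to the point x, -y, -z); pixel columns grow to the right and rows downward; lengths in m; the calibration is good to about 2 mm. A picture is of the moment at which its call begins.
- workorder.close_job(): hands the job in, once; it reports no verdict.
Trained networks look in a picture, given as the dict that the camera call returned (one of the last four; its "shot" number tells which), for a name from the list of things; names that differ only in an ending like _2 or _b are one class to them, and where a whole thing is asked for, a point or a joint stands for the part that bears it (a point fixed in the world has none). Each returns a list of dicts, best first, with "confidence" (0 to 1); they miss things now and then, are a little off and sometimes report something else, mostly with a low value. They report only what shows in the picture. A call takes as long as a camera call. They do not tell look-alikes from the thing itself.
- viewer.search_frame(thing, picture): "location" ([column, row] in pixels, amid what is visible of it).
The state is a dict: "time_s": time; "joint_pos": joint angles; "joint_velocities": joint speeds; "joint_torque": joint torques, N m; "ee_pos": TCP position; "eef_rot": TCP orientation; "ft_force": force on the tool from outside, world axes, zero at the start; "moment": the same for the moment, N m; "width": finger opening in m.
Only numpy, scipy, OpenCV 4.12 (cv2) and the standard library are available. Lean on these libraries where they do the work, as an engineer would, in place of code of your own. Each camera call takes 0.05 s, during which the arm holds its last target. There are 200 camera calls.

## Working session

There is one attempt and no reset: what is moved stays moved. The work goes in short steps, Python scripts to look and compute and a shell command to move; the robot and the scene stay as the last step left them, time stands still between calls to the robot, and variables do not carry over. Pictures are saved under pics/ and viewed, about 8 in all and at most 12, crops included, and the job is handed in when it is done.

```bash
ls; mkdir -p pics
cat > h.py <<'E'
import numpy as np, cv2
from cell import status, viewer, workorder, r
from scipy.spatial.transform import Rotation as R
def shot(n,save=None):
    d=viewer.get_image(n)
    if save: cv2.imwrite('pics/'+save+'.png',cv2.cvtColor(d['image'],cv2.COLOR_RGB2BGR))
    return d
def world(d,u=None,v=None):
    H,W=d['range_z'].shape; f=H/2/np.tan(np.radians(d['fov_y'])/2)
    if u is None: u,v=np.meshgrid(np.arange(W),np.arange(H)); z=d['range_z']
    else:
        u,v=np.atleast_1d(u),np.atleast_1d(v); z=d['range_z'][np.round(v).astype(int),np.round(u).astype(int)]
    p=np.stack([(u-d['cx'])/f*z,-(v-d['cy'])/f*z,-z],-1)
    E=np.asarray(d['extrinsics']); return (p-E[:3,3])@E[:3,:3]
E
python3 - <<'E'
from h import *
a=shot('top','top1');b=shot('side','side1')
print({k:a[k] for k in a if k not in('image','range_z')}); print(b['extrinsics'],b.keys())
for d,n in((a,'top'),(b,'side')):
  for t in ['lid','stand','pot','button_fin','button_nose','handle_top','hook_tip','mouth']:
    for q in viewer.search_frame(t,d)[:3]:
      l=q['location']; print(n,t,np.round(l),round(q['confidence'],2),np.round(world(d,*l),3))
im=np.hstack([cv2.imread('pics/top1.png'),cv2.imread('pics/side1.png')])
cv2.imwrite('pics/both.png',cv2.resize(im,(800,300),interpolation=cv2.INTER_AREA))
print(status.get_obs())
E
```

```text
pics
{'fov_y': 42.86381212641945, 'cx': 257.9497037846859, 'cy': 192.97076317215118, 'extrinsics': array([[ 0.00324698, -0.99999182,  0.00241151,  0.03434042],
       [ 0.99374186,  0.00349593,  0.1116463 , -0.60343148],
       [-0.11165382,  0.0020339 ,  0.99374508, -1.22252791],
       [ 0.        ,  0.        ,  0.        ,  1.        ]]), 'shot': 1}
[[-0.99787219 -0.06505805 -0.00430568  0.58272349]
 [ 0.04157292 -0.68574446  0.72665413 -0.10784505]
 [-0.0502273   0.72492895  0.68698998 -1.31624995]
 [ 0.          0.          0.          1.        ]] dict_keys(['image', 'range_z', 'fov_y', 'cx', 'cy', 'extrinsics', 'shot'])
top lid [132. 216.] 0.96 [[0.542 0.36  0.028]]
top lid [184. 229.] 0.62 [[0.505 0.201 0.196]]
top stand [201. 208.] 0.77 [[0.564 0.183 0.015]]
top pot [341. 217.] 0.61 [[ 0.543 -0.175  0.042]]
top pot [334. 227.] 0.46 [[ 0.514 -0.144  0.115]]
top button_fin [333. 227.] 0.56 [[ 0.514 -0.143  0.118]]
top button_nose [334. 222.] 0.62 [[ 0.523 -0.14   0.14 ]]
top handle_top [130. 220.] 0.87 [[0.532 0.35  0.078]]
top handle_top [182. 224.] 0.73 [[0.515 0.21  0.17 ]
[... 779 characters left out ...]
72  0.034]]
{'time_s': 0.9, 'joint_pos': array([-1.33996141e+00,  1.50515546e-01,  1.43741436e+00, -8.74594814e-06,
        1.55381372e+00, -1.33996816e-01]), 'joint_velocities': array([-0.00125734, -0.00129252, -0.0009369 ,  0.00046137,  0.00072399,
       -0.00169518]), 'joint_torque': array([ 1.27991836e-03, -7.12782884e+01, -5.71052921e+01,  9.63859861e-05,
        1.24194288e-03,  3.34319316e-05]), 'ee_pos': array([ 0.20512518, -0.53711851,  0.19225055]), 'eef_rot': array([ 9.83408294e-01,  1.81405958e-01, -8.02079706e-06, -7.51869609e-05]), 'ft_force': array([-0.46682982, -0.96019121, -0.2182519 ]), 'moment': array([-0.05928971,  0.00490247, -0.00171639]), 'width': 0.08525706091704975}
```

View pics/top1.png

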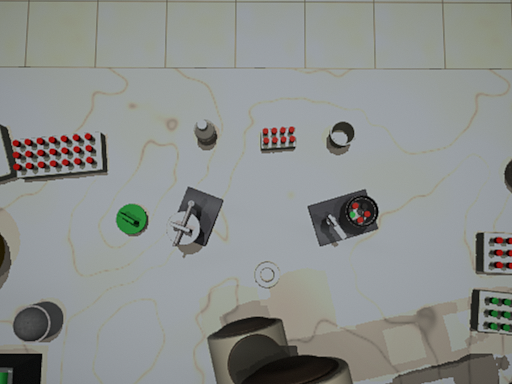

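View pics/side1.png

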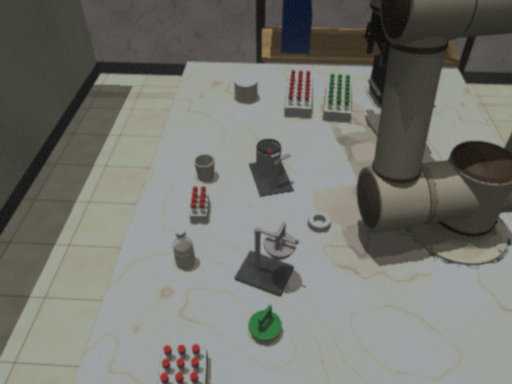

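The steel lid hangs on the hook at top (184,229) / side (280,242). The green look-alike on the counter at (131,218) is not it. The pot is at (361,211), with its pillar and turnbutton at (333,227). I'll confirm with an enlarged crop and fit the poses from depth.

Run:
```python
from h import *
a=shot('top','top2')
P=world(a)
im=cv2.imread('pics/top2.png')
c=np.hstack([cv2.resize(im[180:255,160:235],(400,400),interpolation=cv2.INTER_CUBIC),cv2.resize(im[180:255,305:380],(400,400),interpolation=cv2.INTER_CUBIC)])
cv2.imwrite('pics/crop.png',c)
def sel(u0,u1,v0,v1,z0,z1):
    m=np.zeros(P.shape[:2],bool); m[v0:v1,u0:u1]=True
    m&=(P[...,2]>z0)&(P[...,2]<z1)&(a['range_z']>0)
    return m
def rep(n,m):
    q=P[m]
    if len(q)<4: print(n,len(q));return
    rr=cv2.minAreaRect(q[:,:2].astype(np.float32)*1000); ev,V=np.linalg.eigh(np.cov(q[:,:2].T))
    print(n,len(q),'mean',np.round(q.mean(0),4),'rect',np.round(rr[0],1),np.round(rr[1],1),round(rr[2],1),'axis deg',round(np.degrees(np.arctan2(V[1,1],V[0,1])),1))
rep('plate',sel(160,235,180,255,.006,.018))
rep('flange',sel(160,210,200,255,.135,.152))
rep('rod/tip',sel(160,235,180,255,.158,.183))
rep('bar',sel(160,235,180,255,.186,.21))
rep('potplate',sel(300,385,180,255,.004,.014))
rep('rim',sel(338,385,185,235,.09,.115))
rep('fin',sel(315,350,205,250,.122,.145))
rep('buttonbar',sel(300,350,200,250,.102,.122))
for z0 in np.arange(.0,.22,.01): print(round(z0,2),sel(160,235,180,255,z0,z0+.01).sum(),sel(300,385,180,255,z0,z0+.01).sum())
```

```text
plate 1194 mean [0.5569 0.1829 0.0122] rect [539.5 193.9] [184.9 196.2] 3.7 axis deg -167.0
flange 701 mean [0.5101 0.2101 0.1441] rect [513.2 206.2] [77.3 90.4] 28.8 axis deg 74.5
rod/tip 180 mean [0.5224 0.2059 0.1698] rect [520.2 207.7] [ 39.2 105. ] 85.9 axis deg 160.0
bar 76 mean [0.51   0.2111 0.1959] rect [510.1 211.6] [44.9  8. ] 69.6 axis deg 69.8
potplate 1798 mean [ 0.5423 -0.1696  0.008 ] rect [ 545.  -184.7] [193.8 222.3] 0.2 axis deg 97.3
rim 397 mean [ 0.5507 -0.2106  0.1046] rect [ 548.5 -197.6] [ 79.2 109.6] 18.1 axis deg 128.2
fin 53 mean [ 0.5303 -0.1368  0.1321] rect [ 530.6 -137.2] [29.3  8.5] 36.4 axis deg -142.7
buttonbar 186 mean [ 0.5227 -0.1587  0.1115] rect [ 529.3 -170.9] [64.  74.8] 35.2 axis deg 157.9
0.0 2158 3289
0.01 980 548
0.02 3 49
0.03 5 48
0.04 0 61
0.05 3 59
0.06 3 92
0.07 6 178
0.08 1 56
0.09 5 85
0.1 2 293
0.11 4 140
0.12 2 12
0.13 25 42
0.14 677 0
0.15 5 0
0.16 103 0
0.17 74 0
0.18 3 0
0.19 73 0
0.2 3 0
0.21 0 0
```

View pics/crop.png

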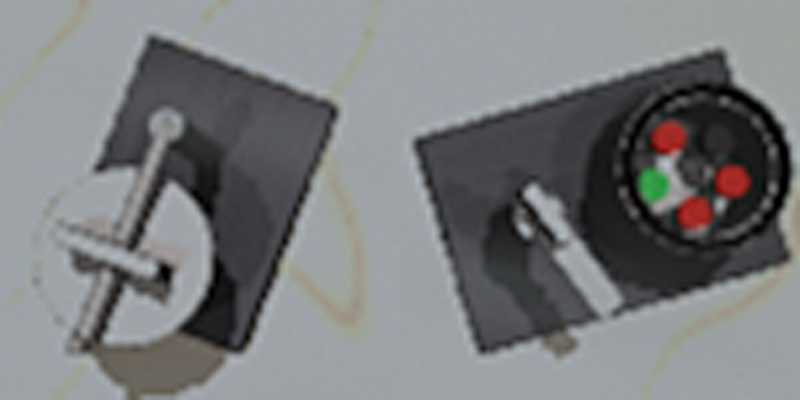

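Both crops confirm it. The steel lid's bar measures 45×8 mm with its top at 0.196, as it should. The button's fin is at (0.530,-0.137) with z 0.132, and its nose is already turned roughly 20° from 0. Next I'll fit the pot and work out the first move.

```bash
cat >> h.py <<'E'
def go(x,y,z,yaw,o=None):
    """tool offset/rot (deg) from measured pose to TCP xyz, pointing down, tool y at world angle yaw (deg)"""
    o=o or status.get_obs(); R0=R.from_quat(o['eef_rot']); c,s=np.cos(np.radians(yaw)),np.sin(np.radians(yaw))
    T=R.from_matrix(np.array([[-s,c,0],[c,s,0],[0,0,-1.]]).T.T) if 0 else R.from_matrix(np.column_stack([[-s,c,0],[c,s,0],[0,0,-1.]]))
    off=R0.inv().apply(np.array([x,y,z])-o['ee_pos']); rot=np.degrees((R0.inv()*T).as_rotvec())
    print('go',(x,y,z,yaw),'offset',np.round(off,4),'rot',np.round(rot,1))
def circ(q,r0,c0):
    from scipy.optimize import least_squares
    s=least_squares(lambda p:np.hypot(*(q-p[:2]).T)-p[2],[*c0,r0],loss='soft_l1',f_scale=.002); return s.x
E
python3 - <<'E'
from h import *
a=shot('top'); P=world(a); 
c=np.array([.553,-.214])
for it in range(3):
    d=np.hypot(P[...,0]-c[0],P[...,1]-c[1]); ring=(P[...,2]>.1)&(P[...,2]<.113)&(d>.03)&(d<.044)
    q=P[ring]; s=circ(q[:,:2],.036,c); c=s[:2]
print('seal',len(q),s,q[:,2].mean())
pl=(np.abs(P[...,2]-.008)<.003)&(np.hypot(P[...,0]-.54,P[...,1]+.17)<.14)
m=cv2.morphologyEx(pl.astype(np.uint8),cv2.MORPH_OPEN,np.ones((3,3)))
q=P[m>0]; rr=cv2.minAreaRect(q[:,:2].astype(np.float32)*1000); print(rr)
f=np.array([.5303,-.137]); v=f-c; print('pillar dist',np.hypot(*v),'poty',np.degrees(np.arctan2(v[1],v[0])))
go(.51,.2115,.30,-20.3)
E
```

```text
seal 283 [ 0.55358368 -0.21288937  0.03543801] 0.1061110770098418
((544.3148803710938, -178.2610321044922), (107.64993286132812, 146.03060913085938), 16.440622329711914)
pillar dist 0.07938089476847354 poty 107.05657789823677
go (0.51, 0.2115, 0.3, -20.3) offset [ 0.5519 -0.5906 -0.1077] rot [ -0.   -0.  -48.8]
```

```bash
python3 -m handwheel '[{"offset":[0.03,-0.032,-0.008],"rot":[0,0,-5]},{"offset":[0.07,-0.075,-0.02],"rot":[0,0,-12]},{"offset":[0.112,-0.12,-0.03],"rot":[0,0,-20]},{"offset":[0.154,-0.165,-0.04],"rot":[0,0,-28]},{"offset":[0.196,-0.21,-0.05],"rot":[0,0,-36]},{"offset":[0.238,-0.255,-0.06],"rot":[0,0,-43]},{"offset":[0.28,-0.3,-0.07],"rot":[0,0,-48.8]},{"offset":[0.32,-0.343,-0.08],"rot":[0,0,-48.8]}]' 1 120; python3 -c "
from h import *
go(.51,.2115,.30,-20.3)"
```

```text
time_s: 2.0
ee_pos: [0.382, -0.1006, 0.2729]
eef_rot: [0.82, 0.572, 0.0, 0.0]
ft_force: [1.0, -0.9, 0.6]
width: 0.0855
go (0.51, 0.2115, 0.3, -20.3) offset [ 0.3371  0.0124 -0.027 ] rot [ 0.1 -0.   0.1]
```

```bash
python3 -m handwheel '[{"offset":[0.05,0.002,-0.004],"rot":[0,0,0]},{"offset":[0.105,0.004,-0.008],"rot":[0,0,0]},{"offset":[0.16,0.006,-0.013],"rot":[0,0,0]},{"offset":[0.215,0.008,-0.018],"rot":[0,0,0]},{"offset":[0.27,0.01,-0.022],"rot":[0,0,0]},{"offset":[0.315,0.0115,-0.026],"rot":[0,0,0]},{"offset":[0.337,0.0124,-0.027],"rot":[0,0,0]},{"offset":[0.337,0.0124,-0.027],"rot":[0,0,0]}]' 0.5
python3 - <<'E'
from h import *
a=shot('wrist','w1'); P=world(a)
m=(P[...,2]>.188)&(P[...,2]<.21)&(np.hypot(P[...,0]-.51,P[...,1]-.2115)<.04)&(a['range_z']>0)
q=P[m]; print(len(q),q.mean(0) if len(q) else '')
if len(q)>5:
    print(cv2.minAreaRect(q[:,:2].astype(np.float32)*1000))
go(.51,.2115,.18,-20.3)
E
```

```text
time_s: 3.0
ee_pos: [0.5104, 0.2098, 0.2988]
eef_rot: [0.82, 0.572, -0.0, -0.0]
ft_force: [0.4, -0.8, 0.3]
width: 0.0429
374 [0.50893529 0.21369638 0.19555775]
((508.5894470214844, 212.7197723388672), (45.64075469970703, 6.920217990875244), 69.6231460571289)
go (0.51, 0.2115, 0.18, -20.3) offset [ 0.0024 -0.001   0.119 ] rot [-0.  0.  0.]
```

View pics/w1.png

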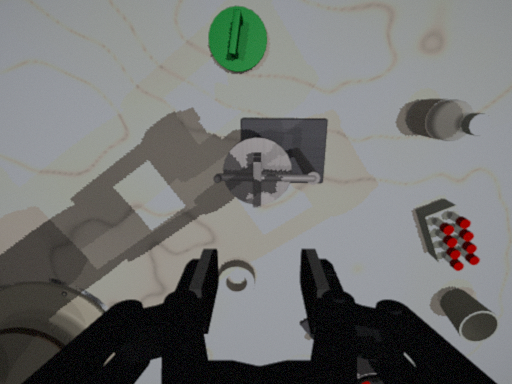

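The wrist view shows the lid at (257,178) with the rod horizontal through its handle, square to the jaws. The bar centre agrees with the top camera to 1–2 mm, so I'll descend and grip.

```bash
python3 -c "
from h import *
go(.5093,.2125,.181,-20.3)"
```

```text
go (0.5093, 0.2125, 0.181, -20.3) offset [ 0.0031 -0.002   0.118 ] rot [-0.  0.  0.]
```

```bash
python3 -m handwheel '[{"offset":[0.003,-0.002,0.02],"rot":[0,0,0]},{"offset":[0.003,-0.002,0.05],"rot":[0,0,0]},{"offset":[0.003,-0.002,0.08],"rot":[0,0,0]},{"offset":[0.003,-0.002,0.102],"rot":[0,0,0]},{"offset":[0.003,-0.002,0.114],"rot":[0,0,0]},{"offset":[0.003,-0.002,0.118],"rot":[0,0,0]},{"offset":[0.003,-0.002,0.118],"rot":[0,0,0]},{"offset":[0.003,-0.002,0.118],"rot":[0,0,0]}]' && python3 -m handwheel '[{"offset":[0,0,0],"rot":[0,0,0]},{"offset":[0,0,0],"rot":[0,0,0]},{"offset":[0,0,0],"rot":[0,0,0]},{"offset":[0,0,0],"rot":[0,0,0]},{"offset":[0,0,0],"rot":[0,0,0]},{"offset":[0,0,0],"rot":[0,0,0]},{"offset":[0,0,0],"rot":[0,0,0]},{"offset":[0,0,0],"rot":[0,0,0]}]' 0 120
```

```text
time_s: 4.05
ee_pos: [0.5097, 0.2127, 0.1821]
eef_rot: [0.821, 0.571, 0.001, 0.0]
ft_force: [-0.8, 0.5, -0.4]
width: 0.0427
time_s: 5.05
ee_pos: [0.5094, 0.2127, 0.1813]
eef_rot: [0.821, 0.571, 0.0, -0.0]
ft_force: [-0.5, -0.5, -0.6]
width: 0.0002
```

The width reads shut, so nothing is between the jaws. I'll look before moving.

Run:
```python
from h import *
w=shot('wrist','w2');s=shot('side','s2');t=shot('top','t2')
im=lambda n:cv2.imread(f'pics/{n}.png')
a=im('w2'); b=cv2.resize(im('s2')[190:310,210:330],(384,384),interpolation=cv2.INTER_CUBIC)
cv2.imwrite('pics/m2.png',cv2.resize(np.hstack([a,b]),(798,342)))
o=status.get_obs(); print(o['width'],o['ee_pos'])
P=world(w); m=(P[...,2]>.135)&(P[...,2]<.152)&(np.hypot(P[...,0]-.51,P[...,1]-.2115)<.06); print(m.sum(),P[m].mean(0))
```

```text
-0.00023277547161914378 [0.50939602 0.21271374 0.18133242]
5762 [0.51177704 0.21798456 0.14374107]
```

View pics/m2.png

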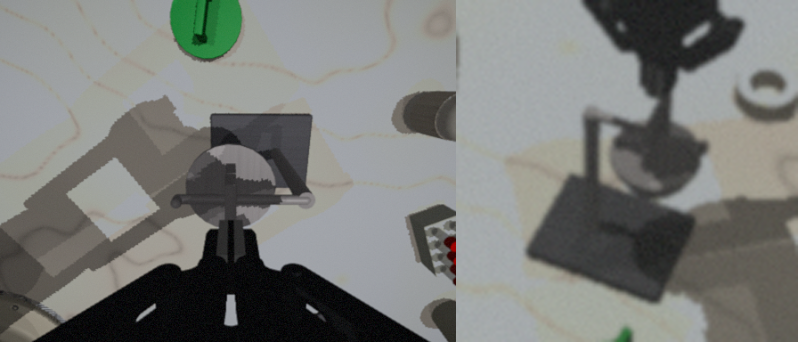

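Run:
```python
from h import *
w=shot('wrist');t=shot('side')
for n,d in (('wrist',w),('side',t)):
    P=world(d); E=np.asarray(d['extrinsics']); print(n,'cam at',np.round(-E[:3,:3].T@E[:3,3],3),'axes',np.round(E[:3,:3],2).tolist())
    D=np.hypot(P[...,0]-.51,P[...,1]-.2115)<.08
    for z0 in np.arange(.15,.27,.01):
        m=D&(P[...,2]>z0)&(P[...,2]<z0+.01)&(d['range_z']>0)
        if m.sum()>3:
            v,u=np.nonzero(m); print(round(z0,2),m.sum(),'mean',np.round(P[m].mean(0),3),'min',np.round(P[m].min(0),3),'max',np.round(P[m].max(0),3),'px',int(u.mean()),int(v.mean()))
# column profile along fingers/bar in wrist
P=world(w)
for v in range(170,330,8): print(v,np.round(P[v,258],3))
print(r.grasp_offset)
```

```text
wrist cam at [0.538 0.291 0.363] axes [[0.94, -0.35, -0.0], [0.33, 0.89, -0.32], [0.11, 0.3, 0.95]]
0.15 148 mean [0.549 0.208 0.155] min [0.513 0.193 0.15 ] max [0.57  0.235 0.16 ] px 312 204
0.16 1537 mean [0.527 0.208 0.168] min [0.468 0.184 0.16 ] max [0.57  0.235 0.17 ] px 285 221
0.17 459 mean [0.505 0.217 0.173] min [0.467 0.19  0.17 ] max [0.564 0.235 0.18 ] px 250 221
0.18 64 mean [0.516 0.234 0.185] min [0.512 0.232 0.18 ] max [0.52  0.235 0.19 ] px 257 201
0.19 564 mean [0.512 0.223 0.195] min [0.504 0.209 0.19 ] max [0.52  0.235 0.197] px 258 224
0.22 202 mean [0.512 0.222 0.228] min [0.499 0.214 0.224] max [0.523 0.226 0.23 ] px 258 251
0.23 611 mean [0.512 0.222 0.235] min [0.499 0.215 0.23 ] max [0.524 0.226 0.24 ] px 258 261
0.24 745 mean [0.512 0.222 0.245] min [0.498 0.214 0.24 ] max [0.524 0.226 0.25 ] px 258 272
0.25 905 mean [0.511 0.219 0.256] min [0.499 0.202 0.25 ] max [0.524 0.228 0.26 ] px 258 292
0.26 2081 mean [0.512 0.221 0.267] min [0.476 0.201 0.26 ] max [0.544 0.236 0.27 ] px 258 304
0.27 6470 mean [0.511 0.218 0.276] min [0.47  0.192 0.27 ] max [0.551
[... 926 characters left out ...]
.523 0.228 0.26 ] px 279 213
0.26 79 mean [0.512 0.222 0.266] min [0.484 0.193 0.26 ] max [0.542 0.238 0.27 ] px 279 210
0.27 150 mean [0.51  0.22  0.274] min [0.474 0.191 0.27 ] max [0.551 0.238 0.279] px 280 206
170 [0.52  0.243 0.144]
178 [0.518 0.237 0.145]
186 [0.516 0.234 0.152]
194 [0.516 0.234 0.172]
202 [0.516 0.234 0.187]
210 [0.516 0.232 0.195]
218 [0.514 0.227 0.196]
226 [0.512 0.223 0.196]
234 [0.51  0.218 0.196]
242 [0.508 0.213 0.196]
250 [0.513 0.224 0.228]
258 [0.513 0.224 0.236]
266 [0.513 0.224 0.243]
274 [0.513 0.223 0.249]
282 [0.513 0.224 0.255]
290 [0.512 0.222 0.258]
298 [0.511 0.219 0.259]
306 [0.509 0.215 0.258]
314 [0.508 0.21  0.257]
322 [0.507 0.207 0.258]
0.0187
```

The cameras settle it. The bar is where I measured it (z 0.196), and the fingertips are laterally correct. But their real height is about 0.222 while the reported TCP z is 0.181, so the reading is about 41 mm too low. I'll take the tip height from the cameras, reopen and go down 40 mm.

```bash
python3 -m handwheel '[{"offset":[0,0,0],"rot":[0,0,0]},{"offset":[0,0,0],"rot":[0,0,0]},{"offset":[0,0,0],"rot":[0,0,0]},{"offset":[0,0,0.01],"rot":[0,0,0]},{"offset":[0,0,0.02],"rot":[0,0,0]},{"offset":[0,0,0.03],"rot":[0,0,0]},{"offset":[0,0,0.039],"rot":[0,0,0]},{"offset":[0,0,0.039],"rot":[0,0,0]}]' 0.5
python3 - <<'E'
from h import *
o=status.get_obs(); print(o['ee_pos'],o['ft_force'],o['width'])
for n in('wrist','side'):
    d=shot(n,'x3'+n); P=world(d); t=np.radians(-20.3)
    dx=P[...,0]-.5094; dy=P[...,1]-.2127
    j=dx*np.cos(t)+dy*np.sin(t); k=-dx*np.sin(t)+dy*np.cos(t)
    m=(np.abs(k)<.016)&(np.abs(j)>.014)&(np.abs(j)<.045)&(P[...,2]>.176)&(d['range_z']>0)
    print(n,m.sum(),np.sort(P[m][:,2])[:6])
    b=(np.abs(j)<.008)&(np.abs(k)<.03)&(np.abs(P[...,2]-.196)<.004); print('bar j',j[b].mean(),'k',k[b].min(),k[b].max())
E
```

```text
time_s: 6.3
ee_pos: [0.5091, 0.2126, 0.1415]
eef_rot: [0.821, 0.571, -0.001, -0.0]
ft_force: [0.1, 0.8, 0.7]
width: 0.0427
[0.50905234 0.21264531 0.14147344] [0.13105717 0.75417171 0.72645919] 0.04273315291748411
wrist 11274 [0.17604264 0.17605959 0.17608268 0.17609628 0.17609836 0.17612367]
bar j -0.0006018599612146995 k -0.023981562445983838 0.022579384299898333
side 976 [0.17949781 0.18059365 0.18243349 0.18363709 0.18364417 0.1838194 ]
bar j -0.001829637533008687 k -0.02245330133965878 0.024504812370317784
```

```bash
python3 -m handwheel '[{"offset":[0,0,0],"rot":[0,0,0]},{"offset":[0,0,0],"rot":[0,0,0]},{"offset":[0,0,0],"rot":[0,0,0]},{"offset":[0,0,0],"rot":[0,0,0]},{"offset":[0,0,0],"rot":[0,0,0]},{"offset":[0,0,0],"rot":[0,0,0]},{"offset":[0,0,0],"rot":[0,0,0]},{"offset":[0,0,0],"rot":[0,0,0]}]' 0 120
```

```text
time_s: 7.4
ee_pos: [0.5096, 0.2128, 0.1429]
eef_rot: [0.821, 0.571, 0.0, 0.0]
ft_force: [-1.2, 1.0, 6.2]
width: 0.004
```

Run:
```python
from h import *
w=shot('wrist','w4');s=shot('side','s4')
im=lambda n:cv2.imread(f'pics/{n}.png')
a=cv2.resize(im('w4')[130:330,160:360],(400,400),interpolation=cv2.INTER_CUBIC); b=cv2.resize(im('s4')[190:290,230:330],(400,400),interpolation=cv2.INTER_CUBIC)
cv2.imwrite('pics/m4.png',np.hstack([a,b]))
o=status.get_obs(); print(o['width'],o['ee_pos'],o['ft_force'],o['moment'])
```

```text
0.004193475495252382 [0.5095783  0.21282095 0.1428458 ] [-0.75767969  0.52929236  6.67944513] [-0.04254157  0.19376352  0.02346649]
```

View pics/m4.png

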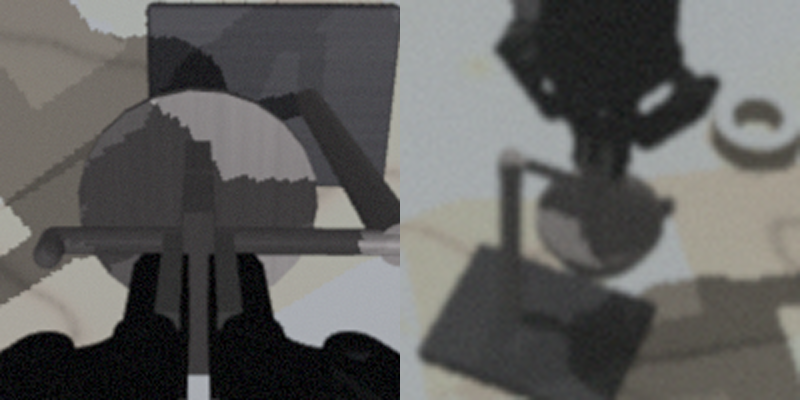

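The bar is held between both pads. The 6 N upward force fits the pads swinging forward and pressing the bar onto the rod. I'll lift 13 mm and check.

```bash
python3 -m handwheel '[{"offset":[0,0,-0.003],"rot":[0,0,0]},{"offset":[0,0,-0.006],"rot":[0,0,0]},{"offset":[0,0,-0.009],"rot":[0,0,0]},{"offset":[0,0,-0.012],"rot":[0,0,0]},{"offset":[0,0,-0.014],"rot":[0,0,0]},{"offset":[0,0,-0.014],"rot":[0,0,0]},{"offset":[0,0,-0.014],"rot":[0,0,0]},{"offset":[0,0,-0.014],"rot":[0,0,0]}]'
python3 - <<'E'
from h import *
d=shot('side'); P=world(d); w=shot('wrist'); Q=world(w)
for p in(P,Q):
    D=np.hypot(p[...,0]-.51,p[...,1]-.2127)
    m=(D<.04)&(p[...,2]>.148)&(p[...,2]<.166)&(D>.024); print(m.sum(), np.median(p[m][:,2]), np.percentile(p[m][:,2],[10,90]))
o=status.get_obs(); print(o['ee_pos'],o['ft_force'],o['moment'],o['width'])
E
```

```text
time_s: 8.5
ee_pos: [0.5093, 0.2127, 0.1562]
eef_rot: [0.821, 0.571, -0.0, -0.0]
ft_force: [-0.0, -0.4, -3.5]
width: 0.0041
336 0.15503005866549097 [0.15242402 0.15802443]
4475 0.15692696254872496 [0.15603537 0.15775699]
[0.50932396 0.21271089 0.15623761] [-0.18664453 -0.43183746 -2.79974455] [0.01605449 0.02017872 0.01996237] 0.00453019265023159
```

```bash
python3 -m handwheel '[{"offset":[0,-0.006,0],"rot":[0,0,0]},{"offset":[0,-0.018,0],"rot":[0,0,0]},{"offset":[0,-0.034,0],"rot":[0,0,0]},{"offset":[0,-0.052,0],"rot":[0,0,0]},{"offset":[0,-0.070,0],"rot":[0,0,0]},{"offset":[0,-0.088,0],"rot":[0,0,0]},{"offset":[0,-0.102,0],"rot":[0,0,0]},{"offset":[0,-0.11,0],"rot":[0,0,0]}]'
python3 - <<'E'
from h import *
d=shot('wrist','w5'); Q=world(d); o=status.get_obs(); e=o['ee_pos']
D=np.hypot(Q[...,0]-e[0],Q[...,1]-e[1]); m=(D<.043)&(Q[...,2]>.145)&(Q[...,2]<.17); q=Q[m]
print(m.sum(),np.median(q[:,2]),circ(q[np.hypot(*(q[:,:2]-q[:,:2].mean(0)).T)>.0][:,:2],.03,e[:2])); print(o['width'],o['ft_force'],o['ee_pos'],o['moment'])
go(.5535,-.2132,e[2]+.03,-73.2)
E
```

```text
time_s: 9.6
ee_pos: [0.4054, 0.2513, 0.1565]
eef_rot: [0.82, 0.572, 0.0, -0.0]
ft_force: [0.7, -0.6, -2.2]
width: 0.0044
7764 0.157204075198549 [0.4056603  0.25365443 0.02736304]
0.004569579455088751 [ 0.70620468  1.13759339 -1.37400427] [0.40503832 0.25144097 0.15649301] [ 0.03670115  0.01850107 -0.03641694]
go (0.5535, -0.2132, np.float64(0.18649300673351524), -73.2) offset [-0.3844  0.3002 -0.0302] rot [-0.  -0.  52.9]
```

```bash
python3 -m handwheel '[{"offset":[-0.012,0.009,-0.010],"rot":[0,0,2]},{"offset":[-0.036,0.028,-0.02],"rot":[0,0,6]},{"offset":[-0.072,0.056,-0.03],"rot":[0,0,12]},{"offset":[-0.113,0.088,-0.035],"rot":[0,0,18]},{"offset":[-0.156,0.122,-0.035],"rot":[0,0,24]},{"offset":[-0.199,0.155,-0.035],"rot":[0,0,30]},{"offset":[-0.240,0.187,-0.035],"rot":[0,0,36]},{"offset":[-0.278,0.217,-0.035],"rot":[0,0,42]}]' && python3 -c "
from h import *
go(.5535,-.2132,.188,-73.2)"
```

```text
time_s: 10.65
ee_pos: [0.5136, -0.0884, 0.1919]
eef_rot: [0.972, 0.236, 0.0, 0.0]
ft_force: [-0.2, 0.5, -2.4]
width: 0.0047
go (0.5535, -0.2132, 0.188, -73.2) offset [-0.0219  0.1292  0.004 ] rot [ 0.  -0.  10.6]
```

```bash
python3 -m handwheel '[{"offset":[-0.002,0.015,0],"rot":[0,0,2]},{"offset":[-0.006,0.038,0.001],"rot":[0,0,4]},{"offset":[-0.011,0.065,0.002],"rot":[0,0,6]},{"offset":[-0.016,0.092,0.003],"rot":[0,0,8]},{"offset":[-0.02,0.114,0.004],"rot":[0,0,10]},{"offset":[-0.022,0.126,0.004],"rot":[0,0,10.6]},{"offset":[-0.022,0.129,0.004],"rot":[0,0,10.6]},{"offset":[-0.022,0.129,0.004],"rot":[0,0,10.6]}]'
python3 - <<'E'
from h import *
o=status.get_obs(); e=o['ee_pos']
for n in('wrist','top','side'):
    d=shot(n,'p6'+n); P=world(d); c=e[:2].copy()
    D=np.hypot(P[...,0]-c[0],P[...,1]-c[1])
    fl=(D<.048)&(np.abs(P[...,2]-(e[2]+.0005))<.004)&(d['range_z']>0)
    print(n,'flange',fl.sum(),np.median(P[fl][:,2]) if fl.any() else '')
    q=P[fl][:,:2]
    if len(q)>60:
        h=cv2.convexHull((q*1000).astype(np.float32))[:,0]/1000; print('  hull pts circ',circ(h,.039,c), cv2.minEnclosingCircle((q*1000).astype(np.float32)))
    for z0,z1,l in((.1,.112,'seal'),(.11,.122,'btn'),(.126,.138,'fin')):
        m=(D<.12)&(P[...,2]>z0)&(P[...,2]<z1)&(d['range_z']>0)
        if m.sum()>5: print('  ',l,m.sum(),np.round(P[m].mean(0),4),cv2.minAreaRect((P[m][:,:2]*1000).astype(np.float32)))
print(e)
E
```

```text
time_s: 11.65
ee_pos: [0.5538, -0.2092, 0.1873]
eef_rot: [0.989, 0.149, 0.0, -0.0]
ft_force: [0.4, 0.7, -2.4]
width: 0.0042
wrist flange 7652 0.1880833157698995
  hull pts circ [ 0.55265696 -0.20890055  0.03862869] ((552.5936889648438, -208.90359497070312), 38.89082336425781)
   seal 981 [ 0.57   -0.1969  0.1062] ((547.9569702148438, -193.88259887695312), (62.6756591796875, 115.11785888671875), 35.78712463378906)
   btn 822 [ 0.5129 -0.1523  0.1141] ((514.9195556640625, -149.0821075439453), (68.01762390136719, 14.44438648223877), 34.174434661865234)
   fin 457 [ 0.5309 -0.1377  0.1323] ((529.8087768554688, -137.22625732421875), (29.99663734436035, 8.540952682495117), 36.5677604675293)
top flange 73 0.18871198008570647
  hull pts circ [ 0.55280816 -0.20753137  0.03777647] ((552.2103271484375, -207.09266662597656), 38.12603759765625)
   seal 82 [ 0.5493 -0.1683  0.1068] ((544.417724609375, -171.09982299804688), (43.37777328491211, 88.68017578125), 43.65037155151367)
   btn 73 [ 0.5188 -0.1483  0.1145] ((533.4009399414062, -167.62393188476562), (49.15525436401367, 68.94715881347656), 31.240671157836914)
   fin 48 [ 0.5302 -0.1369  0.1332] ((530.820556640625, -136.98211669921875), (29.505088806152344, 8.763973236083984), 33.6275520324707)
side flange 224 0.18592218819797934
  hull pts circ [ 0.55180278 -0.20500222  0.03750668] ((550.947265625, -204.45314025878906), 39.271793365478516)
   seal 183 [ 0.5358 -0.1834  0.1055] ((537.6576538085938, -191.5384063720703), (76.33841705322266, 124.572509765625), 35.207908630371094)
   btn 59 [ 0.5164 -0.1436  0.1133] ((528.86669921875, -146.473876953125), (47.8543815612793, 82.74763488769531), 87.53189849853516)
   fin 28 [ 0.529  -0.133   0.1307] ((529.20947265625, -133.78619384765625), (27.64557456970215, 13.022068977355957), 37.65772247314453)
[ 0.55380164 -0.20917376  0.1873484 ]
```

View pics/p6wrist.png

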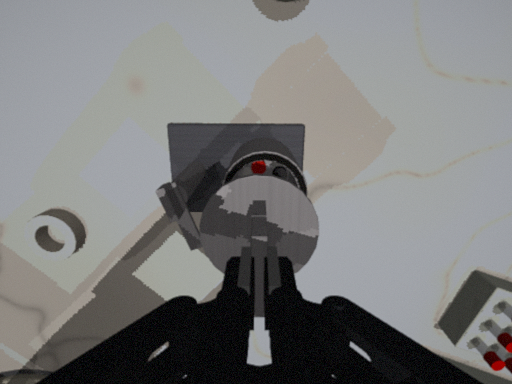

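Run:
```python
from h import *
from scipy.optimize import least_squares
o=status.get_obs(); e=o['ee_pos']
for n in('wrist','top','side'):
    d=shot(n); P=world(d); c=np.array([.5536,-.2130])
    for i in range(3):
        D=np.hypot(P[...,0]-c[0],P[...,1]-c[1])
        m=(D<.044)&(D>.028)&(P[...,2]>.103)&(P[...,2]<.1105)&(d['range_z']>0); q=P[m][:,:2]
        f=lambda p:(lambda s:np.maximum(0,s-.0385)+np.maximum(0,.033-s))(np.hypot(*(q-p).T))
        s=least_squares(f,c,loss='soft_l1',f_scale=.001); c=s.x
    a=np.degrees(np.arctan2(*(q-c).T[::-1])); print(n,len(q),np.round(c,4),np.median(P[m][:,2]),np.histogram(a,12,(-180,180))[0], circ(q,.0357,c))
print(e); go(.5547,-.2132,e[2],-73.4); print(o['moment'])
```

```text
wrist 697 [ 0.5524 -0.2138] 0.10661329901958086 [  0   0   0  32 124 142 147 144 108   0   0   0] [ 0.55258907 -0.21366151  0.03591661]
top 44 [ 0.5536 -0.2136] 0.10754721435134121 [ 0  0  0  0  0  0  0 13 20 11  0  0] [ 0.55230886 -0.22048003  0.04281897]
side 60 [ 0.5517 -0.2105] 0.10459535299569919 [6 7 3 4 4 5 3 5 9 4 8 2] [ 0.55185955 -0.21031241  0.03576011]
[ 0.55377545 -0.2089406   0.18752306]
go (0.5547, -0.2132, np.float64(0.18752305726687674), -73.4) offset [-0.0003  0.0041 -0.0001] rot [ 0.  -0.   0.5]
[ 0.05379899 -0.01462919 -0.00271352]
```

```bash
python3 -c "
from h import *
go(.5540,-.2141,.133,-73.4)"
```

```text
go (0.554, -0.2141, 0.133, -73.4) offset [-0.0013  0.0048  0.0545] rot [ 0.  -0.   0.5]
```

```bash
python3 -m handwheel '[{"offset":[-0.001,0.003,0.004],"rot":[0,0,0]},{"offset":[-0.0013,0.0048,0.012],"rot":[0,0,0]},{"offset":[-0.0013,0.0048,0.022],"rot":[0,0,0]},{"offset":[-0.0013,0.0048,0.032],"rot":[0,0,0]},{"offset":[-0.0013,0.0048,0.042],"rot":[0,0,0]},{"offset":[-0.0013,0.0048,0.050],"rot":[0,0,0]},{"offset":[-0.0013,0.0048,0.0545],"rot":[0,0,0]},{"offset":[-0.0013,0.0048,0.0545],"rot":[0,0,0]}]' && python3 -m handwheel '[{"offset":[0,0,0.001],"rot":[0,0,0]},{"offset":[0,0,0.002],"rot":[0,0,0]},{"offset":[0,0,0.003],"rot":[0,0,0]},{"offset":[0,0,0.004],"rot":[0,0,0]},{"offset":[0,0,0.005],"rot":[0,0,0]},{"offset":[0,0,0.006],"rot":[0,0,0]},{"offset":[0,0,0.007],"rot":[0,0,0]},{"offset":[0,0,0.007],"rot":[0,0,0]}]' && python3 -c "
from h import *
o=status.get_obs();print(o['ee_pos'],o['ft_force'],o['moment'],o['width'])"
```

```text
time_s: 12.95
ee_pos: [0.5539, -0.2145, 0.1326]
eef_rot: [0.989, 0.149, -0.0, -0.0]
ft_force: [-0.3, -0.2, -3.0]
width: 0.0042
time_s: 13.95
ee_pos: [0.5539, -0.2145, 0.1257]
eef_rot: [0.989, 0.149, -0.0, -0.0]
ft_force: [-0.4, -0.9, -2.5]
width: 0.0043
[ 0.55393848 -0.21451386  0.12569884] [-0.35930579 -0.91391509 -2.51782437] [-0.00331361  0.00969766  0.01354773] 0.004289415424329438
```

```bash
python3 -m handwheel '[{"offset":[0,0,0.001],"rot":[0,0,0]},{"offset":[0,0,0.002],"rot":[0,0,0]},{"offset":[0,0,0.003],"rot":[0,0,0]},{"offset":[0,0,0.004],"rot":[0,0,0]},{"offset":[0,0,0.005],"rot":[0,0,0]},{"offset":[0,0,0.006],"rot":[0,0,0]},{"offset":[0,0,0.007],"rot":[0,0,0]},{"offset":[0,0,0.007],"rot":[0,0,0]}]' && python3 -c "
from h import *
o=status.get_obs();print(o['ee_pos'],o['ft_force'],o['moment'],o['width'])"
```

```text
time_s: 14.95
ee_pos: [0.5539, -0.2145, 0.1187]
eef_rot: [0.989, 0.149, -0.0, -0.0]
ft_force: [0.0, 0.1, -3.0]
width: 0.0046
[ 0.5539234  -0.21448868  0.11867262] [ 0.01602999  0.06927727 -2.98061611] [ 0.11354436 -0.03010607 -0.02613629] 0.004641868609505018
```

```bash
python3 -m handwheel '[{"offset":[0,0,0.001],"rot":[0,0,0]},{"offset":[0,0,0.003],"rot":[0,0,0]},{"offset":[0,0,0.005],"rot":[0,0,0]},{"offset":[0,0,0.006],"rot":[0,0,0]},{"offset":[0,0,0.007],"rot":[0,0,0]},{"offset":[0,0,0.008],"rot":[0,0,0]},{"offset":[0,0,0.009],"rot":[0,0,0]},{"offset":[0,0,0.009],"rot":[0,0,0]}]'; python3 -m handwheel '[{"offset":[0,0,0.0005],"rot":[0,0,0]},{"offset":[0,0,0.001],"rot":[0,0,0]},{"offset":[0,0,0.0015],"rot":[0,0,0]},{"offset":[0,0,0.002],"rot":[0,0,0]},{"offset":[0,0,0.0025],"rot":[0,0,0]},{"offset":[0,0,0.003],"rot":[0,0,0]},{"offset":[0,0,0.003],"rot":[0,0,0]},{"offset":[0,0,0.003],"rot":[0,0,0]}]'
```

```text
time_s: 15.95
ee_pos: [0.5541, -0.2146, 0.1105]
eef_rot: [0.989, 0.149, 0.0, 0.0]
ft_force: [-3.1, 2.1, 5.0]
width: 0.0041
time_s: 16.95
ee_pos: [0.5541, -0.2145, 0.1076]
eef_rot: [0.989, 0.149, 0.0, 0.0]
ft_force: [-3.2, 3.2, 5.7]
width: 0.0044
```

```bash
python3 -m handwheel '[{"offset":[0,0,0.0003],"rot":[0,0,0]},{"offset":[0,0,0.0006],"rot":[0,0,0]},{"offset":[0,0,0.0009],"rot":[0,0,0]},{"offset":[0,0,0.0012],"rot":[0,0,0]},{"offset":[0,0,0.0015],"rot":[0,0,0]},{"offset":[0,0,0.0015],"rot":[0,0,0]},{"offset":[0,0,0.0015],"rot":[0,0,0]},{"offset":[0,0,0.0015],"rot":[0,0,0]}]'; python3 -m handwheel '[{"offset":[0,0,0.0002],"rot":[0,0,0]},{"offset":[0,0,0.0004],"rot":[0,0,0]},{"offset":[0,0,0.0006],"rot":[0,0,0]},{"offset":[0,0,0.0008],"rot":[0,0,0]},{"offset":[0,0,0.001],"rot":[0,0,0]},{"offset":[0,0,0.001],"rot":[0,0,0]},{"offset":[0,0,0.001],"rot":[0,0,0]},{"offset":[0,0,0.001],"rot":[0,0,0]}]'
```

```text
time_s: 17.95
ee_pos: [0.5541, -0.2145, 0.1061]
eef_rot: [0.989, 0.149, 0.0, 0.0]
ft_force: [-2.9, 3.5, 7.0]
width: 0.0044
time_s: 18.95
ee_pos: [0.5541, -0.2145, 0.1053]
eef_rot: [0.989, 0.149, 0.0, 0.0]
ft_force: [-3.2, 2.9, 7.8]
width: 0.0042
```

```bash
python3 -m handwheel '[{"offset":[0,0,0.0002],"rot":[0,0,0]},{"offset":[0,0,0.0004],"rot":[0,0,0]},{"offset":[0,0,0.0006],"rot":[0,0,0]},{"offset":[0,0,0.0008],"rot":[0,0,0]},{"offset":[0,0,0.001],"rot":[0,0,0]},{"offset":[0,0,0.001],"rot":[0,0,0]},{"offset":[0,0,0.001],"rot":[0,0,0]},{"offset":[0,0,0.001],"rot":[0,0,0]}]'
```

```text
time_s: 19.95
ee_pos: [0.5542, -0.2145, 0.1052]
eef_rot: [0.989, 0.149, 0.001, 0.0]
ft_force: [-8.1, 5.8, 20.4]
width: 0.0046
```

The motion has stopped at 0.1052, where home was predicted to be 0.1054, and the force is rising. One more 1 mm press will confirm it's bottomed.

```bash
python3 -m handwheel '[{"offset":[0,0,0.0003],"rot":[0,0,0]},{"offset":[0,0,0.0006],"rot":[0,0,0]},{"offset":[0,0,0.0009],"rot":[0,0,0]},{"offset":[0,0,0.001],"rot":[0,0,0]},{"offset":[0,0,0.001],"rot":[0,0,0]},{"offset":[0,0,0.001],"rot":[0,0,0]},{"offset":[0,0,0.001],"rot":[0,0,0]},{"offset":[0,0,0.001],"rot":[0,0,0]}]'
python3 - <<'E'
from h import *
d=shot('wrist'); P=world(d); e=status.get_obs()['ee_pos']
D=np.hypot(P[...,0]-e[0],P[...,1]-e[1]); m=(D<.038)&(D>.024)&(abs(P[...,2]-.106)<.006); q=P[m]
A=np.c_[q[:,:2]-e[:2],np.ones(len(q))]; print(np.median(q[:,2]),np.linalg.lstsq(A,q[:,2],rcond=None)[0])
E
```

```text
time_s: 20.95
ee_pos: [0.5542, -0.2145, 0.1051]
eef_rot: [0.989, 0.149, 0.001, 0.001]
ft_force: [-13.0, 8.8, 30.8]
width: 0.0044
0.10598989362155783 [-0.01100982  0.00022377  0.10599632]
```

Home: the flange top is at 0.1060, exactly as specified, and the press was 31 N. I'll relax the press, release, and rise.

```bash
python3 -m handwheel '[{"offset":[0,0,-0.0007],"rot":[0,0,0]},{"offset":[0,0,-0.0014],"rot":[0,0,0]},{"offset":[0,0,-0.002],"rot":[0,0,0]},{"offset":[0,0,-0.002],"rot":[0,0,0]},{"offset":[0,0,-0.002],"rot":[0,0,0]},{"offset":[0,0,-0.002],"rot":[0,0,0]},{"offset":[0,0,-0.002],"rot":[0,0,0]},{"offset":[0,0,-0.002],"rot":[0,0,0]}]'; python3 -m handwheel '[{"offset":[0,0,0],"rot":[0,0,0]},{"offset":[0,0,0],"rot":[0,0,0]},{"offset":[0,0,0],"rot":[0,0,0]},{"offset":[0,0,0],"rot":[0,0,0]},{"offset":[0,0,0],"rot":[0,0,0]},{"offset":[0,0,-0.015],"rot":[0,0,0]},{"offset":[0,0,-0.035],"rot":[0,0,0]},{"offset":[0,0,-0.05],"rot":[0,0,0]}]' 0.5 ; python3 -c "
from h import *
go(.5305,-.1371,.14,-53.5)"
```

```text
time_s: 22.0
ee_pos: [0.5541, -0.2145, 0.1052]
eef_rot: [0.989, 0.149, 0.0, 0.0]
ft_force: [-3.6, 4.1, 9.0]
width: 0.0046
time_s: 23.0
ee_pos: [0.5543, -0.2147, 0.1562]
eef_rot: [0.989, 0.149, 0.001, 0.0]
ft_force: [-0.2, 0.2, -0.0]
width: 0.0432
go (0.5305, -0.1371, 0.14, -53.5) offset [ 0.0001 -0.0812  0.0161] rot [  0.1  -0.  -19.4]
```

```bash
python3 -m handwheel '[{"offset":[0,-0.008,0],"rot":[0,0,-3]},{"offset":[0,-0.025,0],"rot":[0,0,-6]},{"offset":[0,-0.045,0],"rot":[0,0,-10]},{"offset":[0,-0.065,0],"rot":[0,0,-14]},{"offset":[0,-0.077,0.004],"rot":[0,0,-18]},{"offset":[0,-0.0812,0.01],"rot":[0,0,-19.4]},{"offset":[0,-0.0812,0.016],"rot":[0,0,-19.4]},{"offset":[0,-0.0812,0.016],"rot":[0,0,-19.4]}]'
python3 - <<'E'
from h import *
d=shot('wrist','w9'); P=world(d)
m=(np.hypot(P[...,0]-.53,P[...,1]+.137)<.03)&(abs(P[...,2]-.133)<.004)&(d['range_z']>0); print(m.sum(),P[m].mean(0),cv2.minAreaRect((P[m][:,:2]*1000).astype(np.float32)))
D=np.hypot(P[...,0]-.5535,P[...,1]+.2138); m=(D<.04)&(abs(P[...,2]-.106)<.006); print('flange',m.sum(),np.median(P[m][:,2]))
m=(D<.04)&(abs(P[...,2]-.158)<.006); print('bar',m.sum(),P[m].mean(0))
go(.5305,-.1371,.078,-53.5)
E
```

```text
time_s: 24.0
ee_pos: [0.5299, -0.1371, 0.1377]
eef_rot: [0.95, 0.313, -0.0, -0.0]
ft_force: [-0.6, -0.2, -0.2]
width: 0.0427
516 [ 0.53054727 -0.13661783  0.13333884] ((529.8956909179688, -137.1977081298828), (29.816871643066406, 7.470118045806885), 36.26577377319336)
flange 4812 0.10585529286694845
bar 1034 [ 0.55646393 -0.21120556  0.15679917]
go (0.5305, -0.1371, 0.078, -53.5) offset [0.0005 0.0003 0.06  ] rot [-0.   0.  -0.1]
```

View pics/w9.png

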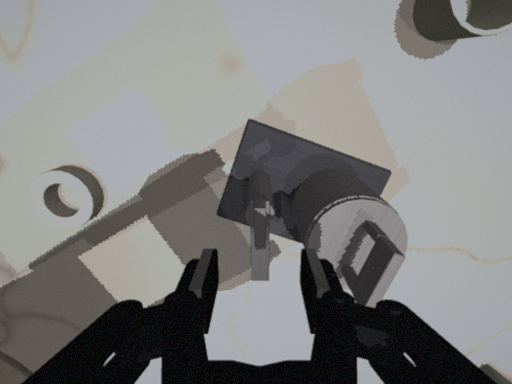

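The lid is seated at (355,235). The fin and nose at (260,215) run straight between the jaws. Lowering onto the fin.

```bash
python3 -m handwheel '[{"offset":[0.0005,0,0.006],"rot":[0,0,0]},{"offset":[0.0005,0,0.016],"rot":[0,0,0]},{"offset":[0.0005,0,0.028],"rot":[0,0,0]},{"offset":[0.0005,0,0.04],"rot":[0,0,0]},{"offset":[0.0005,0,0.05],"rot":[0,0,0]},{"offset":[0.0005,0,0.056],"rot":[0,0,0]},{"offset":[0.0005,0,0.0585],"rot":[0,0,0]},{"offset":[0.0005,0,0.0585],"rot":[0,0,0]}]' && python3 -m handwheel '[{"offset":[0,0,0],"rot":[0,0,0]},{"offset":[0,0,0],"rot":[0,0,0]},{"offset":[0,0,0],"rot":[0,0,0]},{"offset":[0,0,0],"rot":[0,0,0]},{"offset":[0,0,0],"rot":[0,0,0]},{"offset":[0,0,0],"rot":[0,0,0]},{"offset":[0,0,0],"rot":[0,0,0]},{"offset":[0,0,0],"rot":[0,0,0]}]' 0 60; python3 -c "
from h import *
o=status.get_obs();print(o['ft_force'],o['moment'])"
```

```text
time_s: 25.05
ee_pos: [0.5305, -0.1366, 0.0799]
eef_rot: [0.95, 0.313, 0.0, -0.0]
ft_force: [0.3, 0.1, -0.4]
width: 0.0429
time_s: 26.05
ee_pos: [0.5309, -0.137, 0.0803]
eef_rot: [0.95, 0.313, 0.0, 0.0]
ft_force: [1.7, -2.9, 6.3]
width: 0.0063
[ 1.68081672 -2.90287513  6.26151834] [-0.54817797 -0.24642377  0.03747617]
```

```bash
python3 -m handwheel '[{"offset":[0,0,0],"rot":[0,0,-2]},{"offset":[0,0,0],"rot":[0,0,-6]},{"offset":[0,0,0],"rot":[0,0,-11]},{"offset":[0,0,0],"rot":[0,0,-17]},{"offset":[0,0,0],"rot":[0,0,-23]},{"offset":[0,0,0],"rot":[0,0,-28]},{"offset":[0,0,0],"rot":[0,0,-32]},{"offset":[0,0,0],"rot":[0,0,-34]}]'; python3 -c "
from h import *
o=status.get_obs();print(o['ft_force'],o['moment'])
d=shot('top','t10'); go(.5309,-.137,.08,16.5)"; python3 -m handwheel '[{"offset":[0,0,0],"rot":[0,0,-3]},{"offset":[0,0,0],"rot":[0,0,-7]},{"offset":[0,0,0],"rot":[0,0,-12]},{"offset":[0,0,0],"rot":[0,0,-17]},{"offset":[0,0,0],"rot":[0,0,-22]},{"offset":[0,0,0],"rot":[0,0,-26]},{"offset":[0,0,0],"rot":[0,0,-29]},{"offset":[0,0,0],"rot":[0,0,-30]}]';python3 -c "
from h import *
o=status.get_obs();print(o['ft_force'],o['moment']); go(.5309,-.137,.08,16.5)"
```

```text
time_s: 27.05
ee_pos: [0.5301, -0.1364, 0.0802]
eef_rot: [0.816, 0.578, -0.0, -0.0]
ft_force: [-5.7, 1.2, 10.6]
width: 0.0062
[-5.72784358  1.23325175 10.62936112] [0.16564789 0.98491461 0.00112555]
go (0.5309, -0.137, 0.08, 16.5) offset [-0.0003  0.0009  0.0002] rot [ -0.   -0.  -35.8]
time_s: 28.1
ee_pos: [0.5294, -0.1364, 0.0802]
eef_rot: [0.639, 0.769, -0.0, -0.001]
ft_force: [-12.7, 1.1, 14.1]
width: 0.0061
[-12.72898639   1.05079108  14.10885313] [ 0.21219547  2.18702497 -0.07599956]
go (0.5309, -0.137, 0.08, 16.5) offset [-0.0009  0.0014  0.0002] rot [-0.1 -0.1 -5.9]
```

```bash
python3 -m handwheel '[{"offset":[0,0.0004,0],"rot":[0,0,-1]},{"offset":[0,0.0008,0],"rot":[0,0,-2]},{"offset":[0,0.001,0],"rot":[0,0,-3]},{"offset":[0,0.001,0],"rot":[0,0,-4]},{"offset":[0,0.001,0],"rot":[0,0,-5]},{"offset":[0,0.001,0],"rot":[0,0,-6]},{"offset":[0,0.001,0],"rot":[0,0,-7]},{"offset":[0,0.001,0],"rot":[0,0,-7]}]';python3 -c "
from h import *
o=status.get_obs();print(o['ft_force'],o['moment']); go(.5309,-.137,.08,16.5)"; python3 -m handwheel '[{"offset":[0,0,0],"rot":[0,0,-0.5]},{"offset":[0,0,0],"rot":[0,0,-1]},{"offset":[0,0,0],"rot":[0,0,-1.5]},{"offset":[0,0,0],"rot":[0,0,-2]},{"offset":[0,0,0],"rot":[0,0,-2]},{"offset":[0,0,0],"rot":[0,0,-2]},{"offset":[0,0,0],"rot":[0,0,-2]},{"offset":[0,0,0],"rot":[0,0,-2]}]';python3 -c "
from h import *
o=status.get_obs();print(o['ft_force'],o['moment']); go(.5309,-.137,.08,16.5)"
```

```text
time_s: 29.1
ee_pos: [0.5293, -0.1364, 0.0802]
eef_rot: [0.591, 0.806, -0.001, -0.002]
ft_force: [-24.0, 0.0, 19.8]
width: 0.0063
[-2.39933269e+01  1.69001006e-02  1.98422248e+01] [-0.07395515  3.89758213 -0.23887574]
go (0.5309, -0.137, 0.08, 16.5) offset [-0.0011  0.0013  0.0002] rot [-0.2 -0.1  1. ]
time_s: 30.1
ee_pos: [0.5293, -0.1364, 0.0802]
eef_rot: [0.577, 0.816, -0.001, -0.002]
ft_force: [-23.4, 0.3, 20.1]
width: 0.0063
[-23.43866769   0.31159427  20.13388708] [-0.12952449  3.88806578 -0.90058053]
go (0.5309, -0.137, 0.08, 16.5) offset [-0.0011  0.0013  0.0002] rot [-0.2 -0.1  3. ]
```

```bash
python3 -m handwheel '[{"offset":[0,-0.0006,0],"rot":[0,0,0]},{"offset":[0,-0.0012,0],"rot":[0,0,0]},{"offset":[0,-0.0018,-0.001],"rot":[0,0,0]},{"offset":[0,-0.0018,-0.0015],"rot":[0,0,-0.5]},{"offset":[0,-0.0018,-0.0015],"rot":[0,0,-1]},{"offset":[0,-0.0018,-0.0015],"rot":[0,0,-1.5]},{"offset":[0,-0.0018,-0.0015],"rot":[0,0,-1.5]},{"offset":[0,-0.0018,-0.0015],"rot":[0,0,-1.5]}]';python3 - <<'E'
from h import *
o=status.get_obs();print(o['ft_force'],o['moment']); go(.5309,-.137,.08,16.5)
d=shot('wrist','w11'); P=world(d); c=np.array([.5295,-.1365])
m=(np.hypot(P[...,0]-c[0],P[...,1]-c[1])<.06)&(abs(P[...,2]-.1115)<.0035)&(d['range_z']>0); print(m.sum(),cv2.minAreaRect((P[m][:,:2]*1000).astype(np.float32)))
E
```

```text
time_s: 31.1
ee_pos: [0.5291, -0.1365, 0.0804]
eef_rot: [0.566, 0.824, -0.0, -0.001]
ft_force: [-3.5, 3.3, -9.7]
width: 0.0062
[-3.48099883  3.31310234 -9.73497476] [ 0.75925884  0.51690835 -1.0732269 ]
go (0.5309, -0.137, 0.08, 16.5) offset [-0.0012  0.0015  0.0004] rot [-0.1 -0.1  4.5]
645 ((533.7434692382812, -155.861083984375), (19.384687423706055, 67.80094909667969), 15.200117111206055)
```

The yaw moment has risen to about 1 N·m, so the button is at its stop. Release, rise and check.

```bash
python3 -m handwheel '[{"offset":[0,0,0],"rot":[0,0,0]},{"offset":[0,0,0],"rot":[0,0,0]},{"offset":[0,0,0],"rot":[0,0,0]},{"offset":[0,0,0],"rot":[0,0,0]},{"offset":[0,0,0],"rot":[0,0,0]},{"offset":[0,0,-0.02],"rot":[0,0,0]},{"offset":[0,0,-0.06],"rot":[0,0,0]},{"offset":[0,0,-0.1],"rot":[0,0,0]}]' 0.5;python3 - <<'E'
from h import *
o=status.get_obs();print(o['ft_force'],o['width'])
for n in('wrist','top'):
    d=shot(n,'f12'+n); P=world(d); c=np.array([.5295,-.1368]); D=np.hypot(P[...,0]-c[0],P[...,1]-c[1])
    for z,l in((.1330,'fin'),(.1108,'bar'),):
        m=(D<.058)&(abs(P[...,2]-z)<.003)&(d['range_z']>0); q=P[m][:,:2]
        print(n,l,m.sum(),cv2.minAreaRect((q*1000).astype(np.float32)),'far pt',np.round(q[np.argmax(np.hypot(*(q-c).T))],4))
    Dl=np.hypot(P[...,0]-.5535,P[...,1]+.2138); m=(Dl<.038)&(abs(P[...,2]-.106)<.0025); print('flange z',m.sum(),np.median(P[m][:,2]),circ(P[m][:,:2],.03,[.5535,-.2138])[:2])
E
```

```text
time_s: 32.15
ee_pos: [0.5296, -0.137, 0.1824]
eef_rot: [0.566, 0.824, -0.0, -0.0]
ft_force: [-0.6, 0.2, 0.2]
width: 0.0429
[-0.5958716   0.24568962  0.15305406] 0.042915741086032376
wrist fin 354 ((528.92529296875, -136.8952178955078), (7.9889702796936035, 29.500879287719727), 16.8258056640625) far pt [ 0.5228 -0.1233]
wrist bar 636 ((536.1790771484375, -155.87432861328125), (21.058334350585938, 66.3316650390625), 21.438255310058594) far pt [ 0.5427 -0.1887]
flange z 2761 0.10583308887809952 [ 0.55165818 -0.20423638]Traceback (most recent call last):
  File "<stdin>", line 7, in <module>
    return _wrapfunc(a, 'argmax', axis=axis, out=out, **kwds)
    return bound(*args, **kwds)
ValueError: attempt to get argmax of an empty sequence
```

View pics/f12wrist.png

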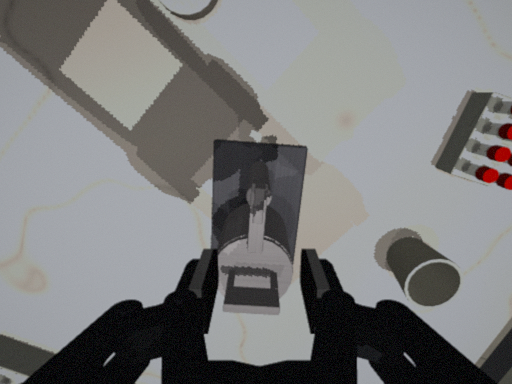

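The fin lies at 16.8° and the pot plate at 16.4°, so the nose at (257,235) is square across the flange, at its stop. The lid flange is still home at 0.106, and the gripper is clear. Handing in.

```bash
python3 -c "
from h import *
print(workorder.close_job())"
```

```text
the job is handed in; nothing more can be done
None
```

The steel lid is on the pot and secured: I lifted it off its hook, pressed it fully home, and turned the turnbutton to its stop. The job was handed in at about 32 s of the 62 s allowed.

**Last checks**
- **Lid:** after release the flange top measured 0.106 m, which is fully home. The highest press force I read was about 31 N.
- **Turnbutton:** the yaw moment rose to about 1 N·m at the stop. The fin then measured 16.8° against 16.4° for the pot plate, so the nose points straight across the lid to within about half a degree.
- **Gripper:** it was open and clear of everything, with wrist force near zero.

**What failed or disagreed**
- **First grasp:** it closed on nothing. The reported TCP height was about 41 mm lower than the fingertips seen by the cameras, so I used camera heights for the rest of the job.
- **Finger width:** it read 4 mm on the 8 mm handle bar and 6 mm on the 8 mm fin, though both were held.
- **Sideways load:** while turning the fin I nudged the wrong way, which pushed about 24 N sideways until I undid it.
- **Not checked:** the last top-camera check of the fin and turnbutton bar stopped with a script error, so the final reading is from the wrist camera alone. I did not re-measure the rack, tape, bottle and cup, but the arm was never moved to them.

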